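# Slide the eared insert home in the kitchen slicer

## Task

Fit the insert that has ears into the slicer on the counter: lay it on the slicer's open end, slide its ears along the side slots and under the two spring clips until it butts against the steel bed, lies flat and both clips have dropped into the notches of its ears; then let go of it. Feel for the end rather than forcing it: push gently throughout, and leave the spare insert and everything else on the counter undisturbed.

Things in the scene. Friction and masses are not known exactly. Their poses are not given: they have to be found in the camera images.
- insert_grip (a point): Centre of the finger tab of the insert that has ears, half-way up the tab, 23 mm above the insert's underside. The tab stands in the middle of the plate: 12 mm thick (its x), 40 mm wide (its y), rising 36 mm above the plate (top 41 mm above the underside). Turned half round the insert is the same.
- insert: Loose grey plastic plate with ears, 60 (x) by 72 (y) by 5 mm, 80 to 170 g; origin: middle of its underside. Ears stick out 12 mm from the middle of its +y and -y sides, 48 mm long, 5 mm thick, 96 mm over both; each has a notch in the middle of its top, 9 mm long, 3 mm deep. Lies flat in one of two places on the counter's right half, the spare in the other.
- spare_grip (a point): Finger tab centre of the spare insert: like the other one but WITHOUT ears (72 mm wide). Leave it where it is.
- slicer: White frame, 240 (x) by 124 (y) mm, fixed; origin: middle of its underside; x: slide-in direction, z up. Level slot floor 20 mm above the counter, from the open end (x -120 mm) to the edge of a ribbed steel bed, a rigid stop 5 mm higher. Bed and clips are one unit, set anywhere up to 10 mm either way along x of its middle setting (bed edge at x +20 mm); not measured.
- seat (a point): Where the insert's tab centre is when home WITH THE BED AT ITS MIDDLE SETTING (true home: up to 10 mm either way along x); 43 mm above the counter, slicer's axes. Side walls 98 mm apart (1 mm play each side of the ears) from 25 mm before to 30 mm beyond it, steel lips over the ears, undersides 7.8, tops 12 mm above the floor, 88 mm between. Before them, 40 mm of guide walls flare to 119 mm.
- set_down (a point): Where the tab centre is with the insert lying flat on the open slot floor ahead of the lips, set down from above: 70 mm before seat along its -x, same height and axes. From here it is slid 60 to 80 mm home. Pressing the insert on the slicer with over 40 N (all contacts together) counts as forcing; at the bed the push rises steeply.
- clip_left (a joint): Lift in m of the slicer's +y spring clip, a bent leaf 6 mm wide, 40 mm off the centre line, ramp to the open end. 0 at rest (3 mm above the floor); 0.002 when on an ear (from 22 mm before home), bearing with about 4 N; both together resist sliding with 3 to 9 N. It drops to 0 in the ear's notch 2 to 3 mm before the bed is touched.
- clip_right (a joint): The same for the clip on the -y side.
- bowl: White bowl, 120 mm across, 50 mm high, at the left of the slicer; origin under its middle. A bystander, to be left alone.
- mug: Blue mug, 80 mm across, 85 mm high, far right; origin under its middle. A bystander, to be left alone.
- spice: Glass spice jar, 44 mm across, 90 mm high, right; origin under its middle. A bystander, to be left alone.
- spatula: Wooden spatula, 260 mm long, lying at the right; origin under its middle. A bystander, to be left alone.
- spoon: Steel spoon, 180 mm long, lying crosswise near the robot; origin under its middle. A bystander, to be left alone.
- chopsticks: Wooden chopstick, 230 mm long, lying crosswise near the robot; origin under its middle. A bystander, to be left alone.
- sauce: Small sauce bottle, 52 mm across, 120 mm high, far side; origin under its middle. A bystander, to be left alone.

How it is judged:
At the end, for the whole second after the job is handed in: The eared insert is released and at rest home in the slicer: tab centre within 12.5 mm of seat along x, both clips dropped into the ears' notches (each lifted under 1 mm), centred within 3 mm, square within 0.05 rad, flat within 0.04 rad and down on the slot floor within 1.5 mm (x of insert_grip in the frame of seat between -0.0125 and 0.0125 m and y of insert_grip in the frame of seat between -0.003 and 0.003 m and z of insert_grip in the frame of seat between -0.002 and 0.0015 m and angle between insert_grip's own z axis and vertical below 0.04 rad and angle between the x axis of insert_grip and the x axis of seat, either way round below 0.05 rad and value of joint each of clip_left, clip_right below 0.001 m and linear speed of insert below 0.01 m/s); the robot touches nothing.
It fails at once if The insert is forced: it is pressed on the slicer with more than 40 N (contact force between insert and slicer above 40 N).
It fails at once if The spare insert or another bystander is shifted by more than 20 mm (distance of any of spare_grip, bowl, mug, spice, spatula, spoon, chopsticks, sauce from where it was at the start of the episode above 0.02 m).
It also fails if it takes over 64 s, if anything falls off the work surface, if the arm or the gripper's body presses on something with over 40 N, if the wrist force passes 120 N, or if a joint passes its speed limit or range.

## Robot

A 6-joint arm with a two-finger parallel gripper is mounted at the origin on the work surface. World frame = base frame: x ahead of the robot, y to its left, z up, the work surface at z = 0. Lengths are in m, angles in rad, forces in N, time in s.
With the tool pointing down it reaches from about 0.3 to 0.75 m from the base axis. Payload 8.5 kg.
Tool frame: the origin (TCP) lies midway between the tips of the shut fingers; the grasp point (between the pads) lies robot.tcp_to_grasp behind it (robot.tcp_to_grasp is the distance from the TCP to the grasp point, in m); z points along the fingers, y is the direction in which the jaws open and shut (so a half turn about z gives the same grasp; the last joint's range is limited). The gripper opens to 88 mm and grips with 3 to 60 N. Pads are 18 mm wide; open, the fingers measure 123 mm over their backs; the gripper's body (75 mm by 187 mm) begins 45 mm behind the grasp point.
Start: joints at [-1.48, 0.381, 1.297, -0, 1.464, -0.215], TCP at [0.166, -0.524, 0.2] pointing down, gripper open.
Joint ranges: [-3.11, 3.11], [-0.89, 2.33], [0.22, 2.48], [-1.42, 4.56], [0.17, 2.85], [-2.88, 2.88]. Speed limits (rad/s): [2.39, 2.39, 3.14, 3.14, 3.14, 3.14].

## Interface

Orientations are given as a rotation vector (axis times angle).
In Python, from plant import robot gives the robot as it stands.
- The arm moves only by the tool move_arm, never from a script. Its argument "plan" is one flat list of numbers, 4 for each row, row after row: the shift along the tool's x, y, z in units of 30 mm (1.0 is 30 mm), then the turn about the tool's z in units of 8 degrees (1.0 is 8 degrees). In form: [x, y, z, roll, x, y, z, roll, ...]. A call has 1 to 12 rows; each row is the pose to reach, as a shift and turn from the pose measured when the call began, along the tool's axes at that moment; what a row does not reach only later rows make up. A row lasts 1/8 s, in which the tool goes at most 62.5 mm and 10.7 degrees, less where a joint would pass 70% of its speed; a pose out of reach is approached as far as the arm can. A call with a gripper value outside its range is refused whole. "fingers" is the finger opening in mm, from 0 to 88.1, set as the call begins (left out, the last holds). The fingers move at their own pace and stop on an object; the grip force is fixed at half the most. Time passes only in rows, so rows that repeat a pose let the fingers close. It gives the time, the measured TCP pose, the force and the opening at its end, in the units of the state.
- robot.get_obs(): the state, without advancing time (a new reading comes with each control period).
- robot.snapshot(name): name is "side" or "top" or "wrist"; returns the picture (384x512x3 uint8, red, green, blue); there is no depth.
- robot.camera_model(name): a dict with "fx", "fy", "cx", "cy" (pixels), "position" and "rotation" of the camera in the world. Camera axes: x right, y down, z forward; pixel columns grow to the right and rows downward; lengths in m; the calibration is good to about 2 mm. A picture is of the moment at which its call begins: read the wrist's pose just before it. camera_model takes no time and is no camera call; for the wrist camera it gives the pose at the moment of the call.
- robot.close_job(): hands the job in, once; it reports no verdict.
The state is a dict: "clock": time; "qpos": joint angles; "qd": joint speeds; "joint_torque": joint torques, N m; "tcp_pos": TCP position; "tcp_rot": TCP orientation; "ft_force": force on the tool from outside, world axes, zero at the start; "ft_torque": the same for the moment, N m; "opening": finger opening in m.
Only numpy, scipy, OpenCV 4.12 (cv2) and the standard library are available. Lean on these libraries where they do the work, as an engineer would, in place of code of your own. Each camera call takes 0.05 s, during which the arm holds its last target.

## Working session

There is one attempt and no reset: what is moved stays moved. The work goes in short steps, Python scripts to look and compute and a tool call to move; the robot and the scene stay as the last step left them, time stands still between calls to the robot, and variables do not carry over. Pictures are saved under pics/ and viewed, and the job is handed in when it is done.

Besides the shell and the picture viewer there is one more tool, called as name(argument=value, ...) on one line, values as JSON. move_arm: Moves the arm, as the interface text tells. Its arguments: {"type":"object","properties":{"plan":{"type":"array"},"fingers":{"type":"number"}},"required":["plan"]}

```bash
ls; mkdir -p pics; python3 - <<'E'
from plant import robot
import cv2,numpy as np
o=robot.get_obs(); print(o['clock'],o['tcp_pos'],o['tcp_rot'],o['opening'],robot.tcp_to_grasp,o['ft_force'])
for n in ['top','side','wrist']:
    m=robot.camera_model(n); print(n,{k:np.round(v,4).tolist() for k,v in m.items()})
    im=robot.snapshot(n); cv2.imwrite(f'pics/{n}0.png',im[:,:,::-1])
E
```

```text
pics
0.0 [ 0.16554983 -0.52413796  0.19926113] [-3.10351495e+00 -4.78325370e-01 -6.39562411e-05] 0.08839021760484714 0.0187 [ 0.102254   -0.22856319 -0.61537014]
top {'fx': 430.411, 'fy': 430.411, 'cx': 253.6413, 'cy': 190.7766, 'position': [0.5009, 0.0037, 1.2383], 'rotation': [-2.1799, 2.1858, -0.0314]}
side {'fx': 436.199, 'fy': 436.199, 'cx': 255.3713, 'cy': 194.5981, 'position': [0.4575, 1.1938, 0.7019], 'rotation': [-0.1497, 2.6622, -1.5936]}
wrist {'fx': 292.8234, 'fy': 292.8234, 'cx': 252.0196, 'cy': 192.2054, 'position': [0.2373, -0.501, 0.3851], 'rotation': [2.3336, -1.7104, -0.2572]}
```

View pics/top0.png

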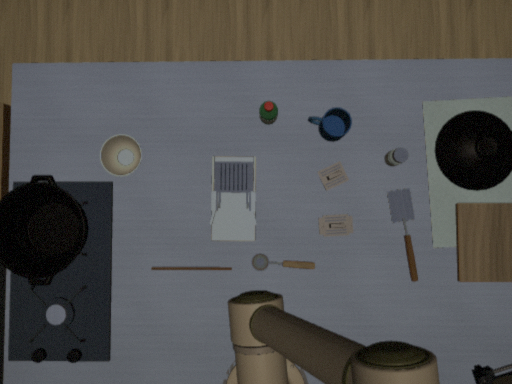

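View pics/side0.png

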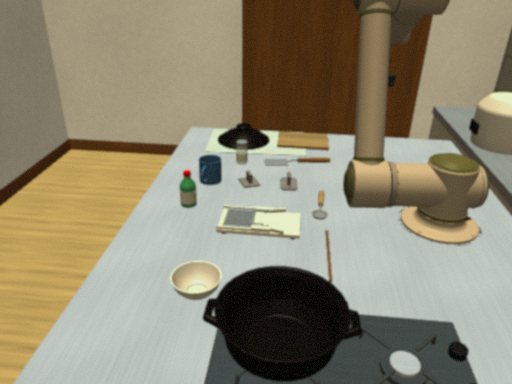

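View pics/wrist0.png

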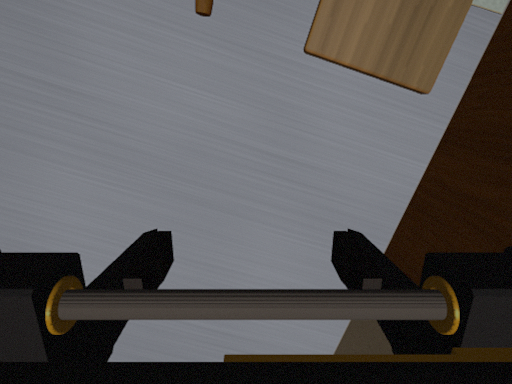

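The top view shows the slicer at about (234,198) and its open end at the bottom. The inserts are at about (333,176) and (336,225). I'll enlarge those areas.

```bash
python3 - <<'E'
import cv2,numpy as np
im=cv2.imread('pics/top0.png')
g=cv2.convertScaleAbs(im,alpha=1.8)
a=cv2.resize(g[150:250,310:370],None,fx=6,fy=6,interpolation=cv2.INTER_CUBIC)
b=cv2.resize(g[150:250,203:268],None,fx=6,fy=6,interpolation=cv2.INTER_CUBIC)
cv2.imwrite('pics/z0.png',np.hstack([a,b])[:600])
E
```

```text
(no output)
```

View pics/z0.png

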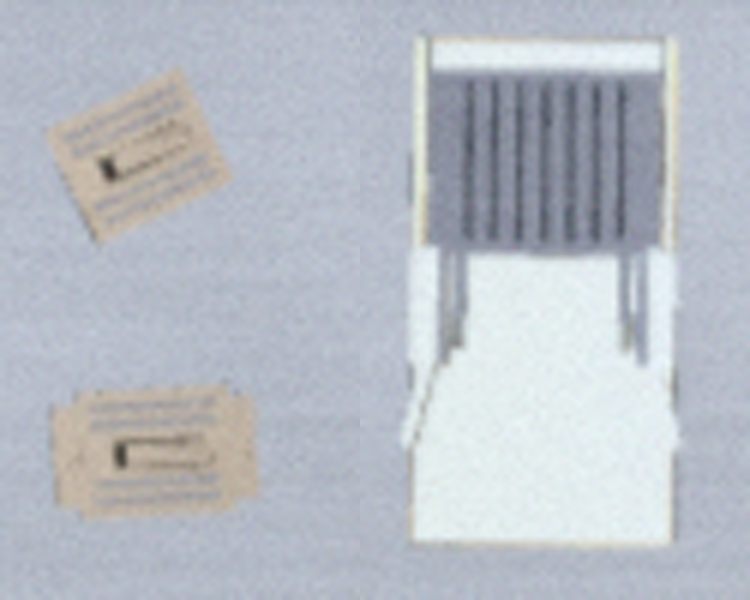

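```bash
cat > h.py <<'E'
import cv2,numpy as np
from scipy.spatial.transform import Rotation as R
def ray(m,uv,z):
    uv=np.atleast_2d(uv).astype(float)
    d=np.c_[(uv[:,0]-m['cx'])/m['fx'],(uv[:,1]-m['cy'])/m['fy'],np.ones(len(uv))]
    r=np.array(m['rotation']); M=R.from_rotvec(r).as_matrix() if r.size==3 else r
    d=d@M.T; p=np.array(m['position']); s=(z-p[2])/d[:,2]
    return p+d*s[:,None]
def proj(m,P):
    r=np.array(m['rotation']); M=R.from_rotvec(r).as_matrix() if r.size==3 else r
    c=(np.atleast_2d(P)-m['position'])@M
    return np.c_[c[:,0]/c[:,2]*m['fx']+m['cx'],c[:,1]/c[:,2]*m['fy']+m['cy']]
def tool(o): return R.from_rotvec(o['tcp_rot']).as_matrix()
E
python3 - <<'E'
from h import *
from plant import robot
m=robot.camera_model('top'); im=cv2.imread('pics/top0.png').astype(int)
B,G,Rr=im[...,0],im[...,1],im[...,2]
mk=((Rr-B)>8).astype(np.uint8)
for (x0,x1,y0,y1) in [(312,360,205,245),(312,360,155,195)]:
    s=np.zeros_like(mk); s[y0:y1,x0:x1]=mk[y0:y1,x0:x1]
    s=cv2.morphologyEx(s,cv2.MORPH_CLOSE,np.ones((5,5)))
    c=max(cv2.findContours(s,0,2)[0],key=cv2.contourArea)
    r=cv2.minAreaRect(c); print(r, cv2.contourArea(c)); 
    p=ray(m,cv2.boxPoints(r),.005); print(p.round(4).tolist(), p.mean(0), np.linalg.norm(np.diff(p,axis=0),axis=1))
w=((Rr>125)&(B>110)&(G>120)).astype(np.uint8); 
print(im[225,234],im[200,300])
# corners of open end
z=np.array([[203+(412-360)/6,150+541/6],[203+(672-360)/6,150+544/6]]);print(ray(m,z,.02))
z=np.array([[203+(415-360)/6,150+38/6],[203+(677-360)/6,150+38/6]]);print(ray(m,z,.03))
E
```

```text
((335.5, 225.0), (20.0, 33.0), 90.0) 589.0
[[0.4964, -0.1529, 0.005], [0.4962, -0.2465, 0.005], [0.4395, -0.2457, 0.005], [0.4396, -0.1523, 0.005]] [ 0.46794261 -0.19932544  0.005     ] [0.09360447 0.05669755 0.09337788]
((332.7000427246094, 175.40000915527344), (20.124608993530273, 24.149534225463867), 63.43495178222656) 453.5
[[0.6201, -0.1495, 0.005], [0.6509, -0.2116, 0.005], [0.599, -0.2365, 0.005], [0.5683, -0.1747, 0.005]] [ 0.60955807 -0.19307797  0.005     ] [0.06925776 0.05755259 0.06907025]
[132 132 125] [109 104  99]
[[0.42607893 0.15193686 0.02      ]
 [0.42460663 0.02950232 0.02      ]]
[[0.66289368 0.15003527 0.03      ]
 [0.66224107 0.02641052 0.03      ]]
```

The eared insert is the lower one, at about (0.468, -0.199). The slicer's open end is at x≈0.425 with its centre line at y≈0.09. I'll hover near the insert so the wrist camera can measure it.

move_arm(plan=[1.5, -0.7, 0, -1.1, 3.1, -1.4, 0, -2.3, 4.6, -2.1, 0, -3.4, 6.2, -2.8, 0, -4.5, 7.7, -3.5, 0, -5.7, 9.2, -4.3, 0, -6.8, 10.8, -5, 0, -7.9, 12.3, -5.7, 0, -9, 12.3, -5.7, 0, -9, 12.3, -5.7, 0, -9], fingers=50)

```text
clock: 1.4
tcp_pos: [0.4656, -0.2503, 0.1994]
tcp_rot: [-2.231, -2.21, -0.001]
ft_force: [-0.2, 0.3, -0.4]
opening: 0.0501
```

```bash
cat > snap.py <<'E'
from h import *
from plant import robot
import sys,pickle
o=robot.get_obs(); m=robot.camera_model('wrist'); im=robot.snapshot('wrist')
cv2.imwrite(f'pics/{sys.argv[1]}.png',im[:,:,::-1]); pickle.dump((o,m),open(f'{sys.argv[1]}.pkl','wb'))
print(o['clock'],o['tcp_pos'].round(4),o['tcp_rot'].round(4),o['ft_force'].round(2),o['opening']); print(tool(o).round(4).tolist())
E
python3 snap.py w1
```

```text
1.4 [ 0.4656 -0.2503  0.1994] [-2.2307e+00 -2.2102e+00 -5.0000e-04] [-0.23  0.33 -0.41] 0.050054979545492706
[[0.0092, 1.0, -0.0007], [1.0, -0.0092, 0.0012], [0.0012, -0.0007, -1.0]]
```

View pics/w1.png

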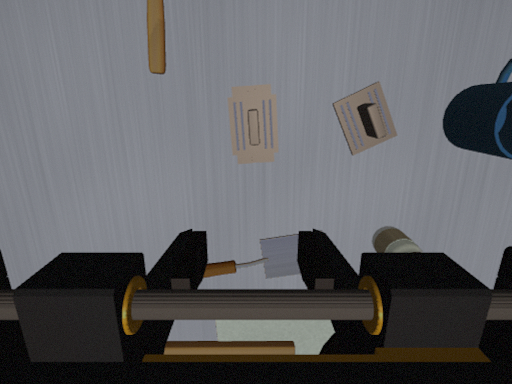

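The wrist view shows the eared insert at (253,124), turned slightly, with the spare at (365,118). I'll measure it.

```bash
python3 - <<'E'
from h import *
import pickle
o,m=pickle.load(open('w1.pkl','rb')); im=cv2.imread('pics/w1.png').astype(int)
mk=((im[...,2]-im[...,0])>6).astype(np.uint8)
s=np.zeros_like(mk); s[75:175,215:295]=mk[75:175,215:295]
s=cv2.morphologyEx(s,cv2.MORPH_CLOSE,np.ones((7,7)))
s=cv2.morphologyEx(s,cv2.MORPH_OPEN,np.ones((3,3)))
c=max(cv2.findContours(s,0,1)[0],key=cv2.contourArea)
p=ray(m,c[:,0],.005)[:,:2]
r=cv2.minAreaRect((p*1000).astype(np.float32)); print(r)
M=cv2.moments((p*1000).astype(np.float32)); print(M['m10']/M['m00'],M['m01']/M['m00'],M['m00'], 60*72+2*48*12, .5*np.degrees(np.arctan2(2*M['mu11'],M['mu20']-M['mu02'])))
z=cv2.convertScaleAbs(im[70:180,200:300].astype(np.uint8),alpha=1.8);z=cv2.resize(z,None,fx=5,fy=5,interpolation=cv2.INTER_CUBIC);cv2.imwrite('pics/z1.png',z)
print(R.from_rotvec(m['rotation']).as_matrix().round(3),m['position'])
E
```

```text
((467.3714294433594, -200.68389892578125), (60.11311721801758, 96.31842803955078), 3.3125147819519043)
467.37052360473024 -200.6474785803454 5303.924958340824 5472 -86.77773416818503
[[ 1.    -0.009 -0.003]
 [-0.01  -0.957 -0.29 ]
 [-0.     0.29  -0.957]] [ 0.46604085 -0.1742188   0.3853326 ]
```

View pics/z1.png

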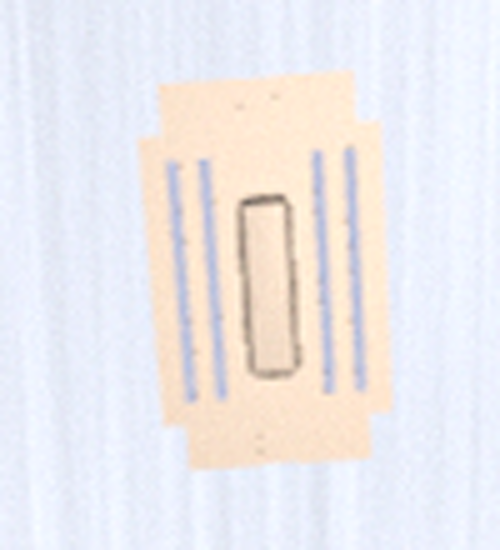

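move_arm(plan=[0.8, 0.04, 1, -0.47, 1.65, 0.04, 2.5, -0.47, 1.65, 0.04, 3.8, -0.47, 1.65, 0.04, 4.8, -0.47, 1.65, 0.04, 5.6, -0.47, 1.65, 0.04, 6.1, -0.47, 1.65, 0.04, 6.3, -0.47, 1.65, 0.04, 6.3, -0.47, 1.65, 0.04, 6.3, -0.47])

```text
clock: 2.58
tcp_pos: [0.4672, -0.2014, 0.0112]
tcp_rot: [-2.16, -2.282, -0.001]
ft_force: [-0.2, -0.9, -0.5]
opening: 0.0503
```

```bash
python3 snap.py w2
```

```text
2.575 [ 0.4672 -0.2014  0.0112] [-2.1595e+00 -2.2817e+00 -9.0000e-04] [-0.24 -0.88 -0.47] 0.050301650223892005
[[-0.0549, 0.9985, 0.0004], [0.9985, 0.0549, 0.0004], [0.0004, 0.0004, -1.0]]
```

View pics/w2.png

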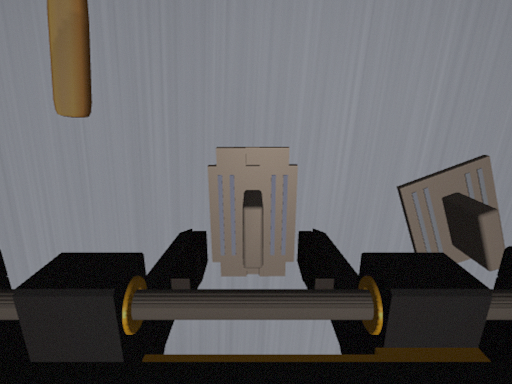

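The tab is at (253,232), centred between the fingers and square to them. Closing the fingers.

move_arm(plan=[0, 0, 0, 0, 0, 0, 0, 0, 0, 0, 0, 0, 0, 0, 0, 0, 0, 0, 0, 0, 0, 0, 0, 0], fingers=0)

```text
clock: 3.38
tcp_pos: [0.4672, -0.2013, 0.0112]
tcp_rot: [-2.159, -2.282, -0.001]
ft_force: [0.1, -0.4, 0.3]
opening: 0.0001
```

The opening reads 0, so the fingers closed on nothing. I'll look.

```bash
python3 snap.py w3; python3 -c "
from plant import robot
import cv2
im=robot.snapshot('side')[:,:,::-1]
cv2.imwrite('pics/s3.png',cv2.resize(im[120:260,180:400],None,fx=3.5,fy=3.5,interpolation=2))"
```

```text
3.375 [ 0.4672 -0.2013  0.0112] [-2.1593e+00 -2.2818e+00 -9.0000e-04] [ 0.06 -0.44  0.29] 8.156505352848733e-05
[[-0.0551, 0.9985, 0.0004], [0.9985, 0.0551, 0.0004], [0.0004, 0.0004, -1.0]]
```

View pics/w3.png

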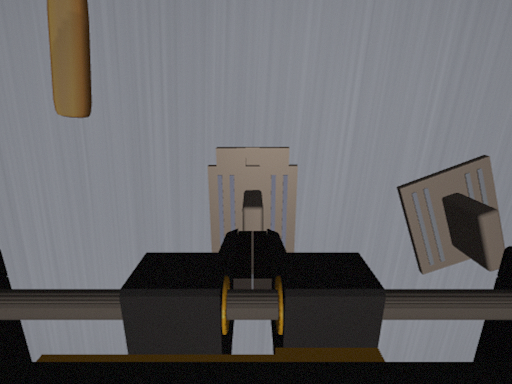

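View pics/s3.png

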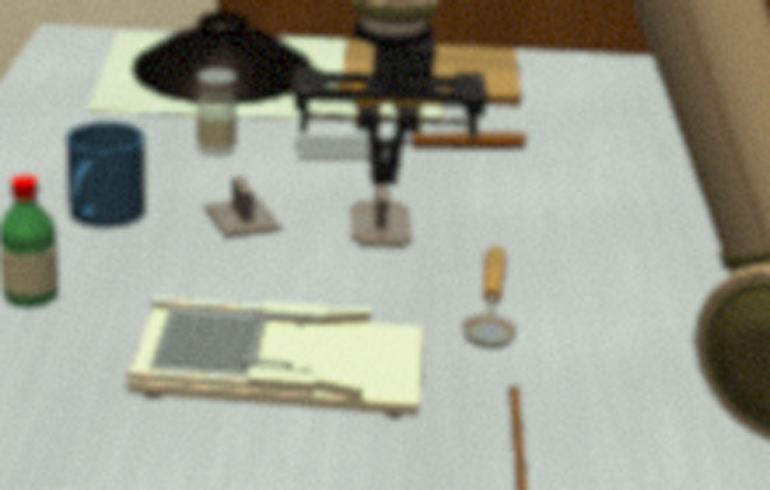

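```bash
python3 - <<'E'
from h import *
import pickle
for n in ['w1','w2','w3']:
    o,m=pickle.load(open(n+'.pkl','rb'))
    print(n, m['position'], 'tcp px',proj(m,o['tcp_pos']).round(1), 'tcp+grasp', proj(m,o['tcp_pos']+[0,0,.0187]).round(1))
    c=np.array([.4674,-.2007,0]); a=np.radians(3.3)
    X=np.array([np.cos(a),np.sin(a),0]);Y=np.array([-np.sin(a),np.cos(a),0])
    for z in (.005,.041): print(' tab z',z,proj(m,[c+sx*6e-3*X+sy*20e-3*Y+[0,0,z] for sx in(-1,1) for sy in (-1,1)]).round(0).tolist())
    print(' plate',proj(m,[c+sx*30e-3*X+sy*36e-3*Y+[0,0,.005] for sx in(-1,1) for sy in (-1,1)]).round(0).tolist())
E
python3 - <<'E'
import cv2
im=cv2.imread('pics/w3.png');cv2.imwrite('pics/z3.png',cv2.convertScaleAbs(cv2.resize(im[130:330,180:330],None,fx=3,fy=3,interpolation=2),alpha=2.5))
im=cv2.imread('pics/w2.png');cv2.imwrite('pics/z2.png',cv2.convertScaleAbs(cv2.resize(im[130:330,150:350],None,fx=3,fy=3,interpolation=2),alpha=2.5))
E
```

```text
w1 [ 0.46604085 -0.1742188   0.3853326 ] tcp px [[252.5 219.7]] tcp+grasp [[252.6 231.2]]
 tab z 0.005 [[250.0, 141.0], [247.0, 109.0], [259.0, 141.0], [257.0, 108.0]]
 tab z 0.041 [[249.0, 145.0], [247.0, 110.0], [260.0, 144.0], [258.0, 109.0]]
 plate [[232.0, 155.0], [227.0, 97.0], [278.0, 152.0], [276.0, 94.0]]
w2 [ 0.46251113 -0.12534728  0.19705022] tcp px [[252.4 219.7]] tcp+grasp [[252.5 231.2]]
 tab z 0.005 [[245.0, 241.0], [244.0, 188.0], [261.0, 241.0], [262.0, 188.0]]
 tab z 0.041 [[243.0, 268.0], [242.0, 206.0], [263.0, 268.0], [264.0, 206.0]]
 plate [[212.0, 261.0], [208.0, 165.0], [294.0, 261.0], [298.0, 165.0]]
w3 [ 0.46252573 -0.12523904  0.197024  ] tcp px [[252.4 219.7]] tcp+grasp [[252.5 231.2]]
 tab z 0.005 [[245.0, 241.0], [244.0, 188.0], [261.0, 241.0], [262.0, 188.0]]
 tab z 0.041 [[243.0, 268.0], [242.0, 206.0], [263.0, 268.0], [264.0, 206.0]]
 plate [[212.0, 261.0], [208.0, 165.0], [294.0, 261.0], [298.0, 165.0]]
```

View pics/z3.png

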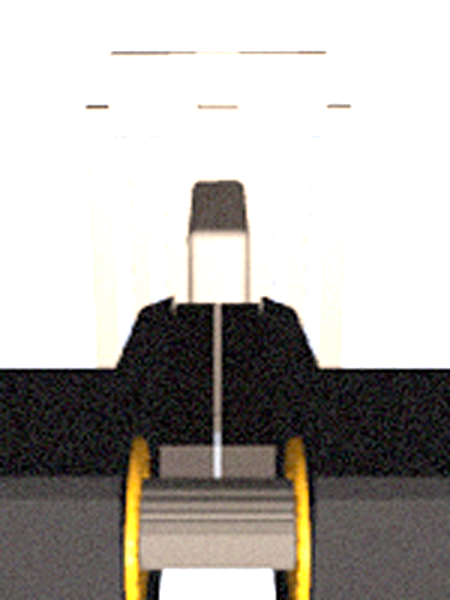

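View pics/z2.png

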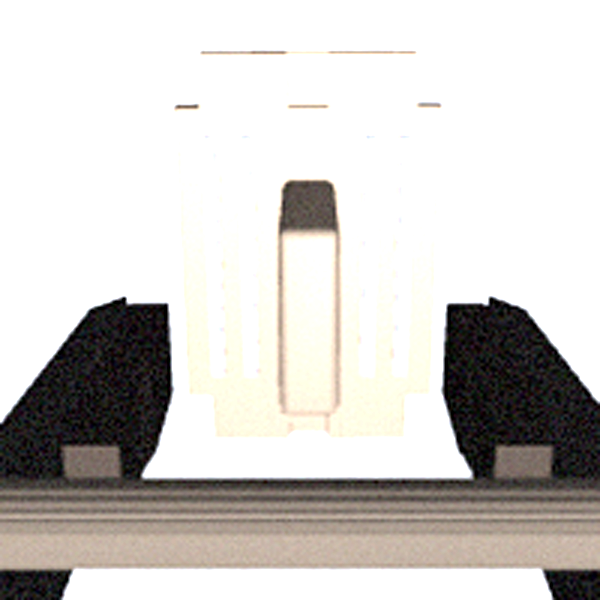

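```bash
python3 - <<'E'
from h import *
import pickle
from plant import robot
o,m=pickle.load(open('w3.pkl','rb')); s=robot.camera_model('side')
for z in (.011,.02,.03,.041,.05,.06): print(z,ray(m,[253,231],z).round(4), 'side px of TCP xy at z', proj(s,[.4672,-.2013,z]).round(1))
im=cv2.imread('pics/s3.png'); 
E
python3 - <<'E'
from plant import robot
import cv2
im=robot.snapshot('side')[:,:,::-1]
cv2.imwrite('pics/s4.png',cv2.convertScaleAbs(cv2.resize(im[140:205,250:330],None,fx=9,fy=9,interpolation=2),alpha=1.5))
E
```

```text
0.011 [[ 0.468  -0.2097  0.011 ]] side px of TCP xy at z [[288.4 181.5]]
0.02 [[ 0.4678 -0.2056  0.02  ]] side px of TCP xy at z [[288.6 179.2]]
0.03 [[ 0.4675 -0.2011  0.03  ]] side px of TCP xy at z [[288.7 176.7]]
0.041 [[ 0.4671 -0.1961  0.041 ]] side px of TCP xy at z [[288.9 173.9]]
0.05 [[ 0.4669 -0.192   0.05  ]] side px of TCP xy at z [[289.  171.6]]
0.06 [[ 0.4666 -0.1875  0.06  ]] side px of TCP xy at z [[289.2 169. ]]
```

View pics/s4.png

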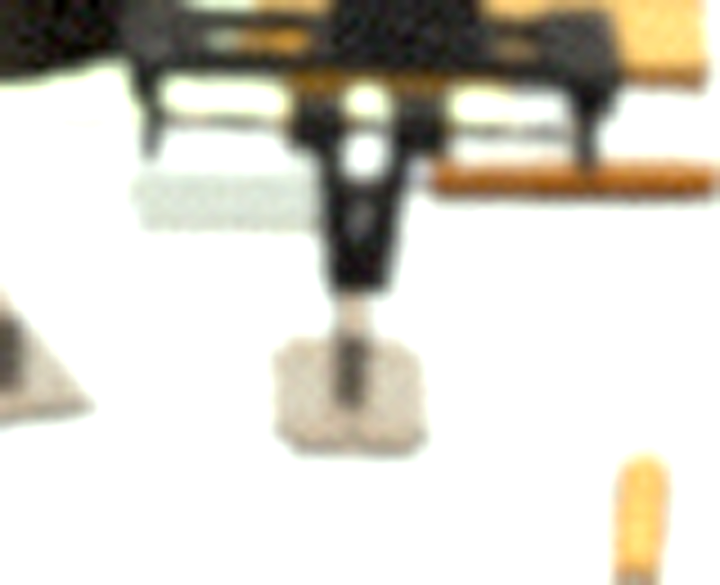

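Both views put the real fingertips at z≈0.045 to 0.05, about 35 mm above the reported TCP. They closed above the tab, and the insert has not moved. I'll reopen and go down in small steps, watching the force and the picture.

move_arm(plan=[0, 0, 0, 0, 0, 0, 0, 0, 0, 0, 0, 0, 0, 0, 0.3, 0, 0, 0, 0.6, 0, 0, 0, 0.7, 0, 0, 0, 0.7, 0], fingers=50)

```text
clock: 4.4
tcp_pos: [0.4671, -0.2012, -0.0102]
tcp_rot: [-2.159, -2.281, -0.001]
ft_force: [0.6, 0.4, -0.7]
opening: 0.0497
```

```bash
python3 snap.py w4;python3 - <<'E'
from plant import robot
import cv2
im=robot.snapshot('side')[:,:,::-1]
cv2.imwrite('pics/s5.png',cv2.convertScaleAbs(cv2.resize(im[140:205,250:330],None,fx=9,fy=9,interpolation=2),alpha=1.5))
im=cv2.imread('pics/w4.png');cv2.imwrite('pics/z4.png',cv2.convertScaleAbs(cv2.resize(im[130:330,150:350],None,fx=3,fy=3,interpolation=2),alpha=2.))
E
```

```text
4.4 [ 0.4671 -0.2012 -0.0102] [-2.1589e+00 -2.2813e+00 -8.0000e-04] [ 0.65  0.37 -0.66] 0.04967557302690767
[[-0.0551, 0.9985, -0.0002], [0.9985, 0.0551, 0.0009], [0.0009, -0.0002, -1.0]]
```

View pics/s5.png

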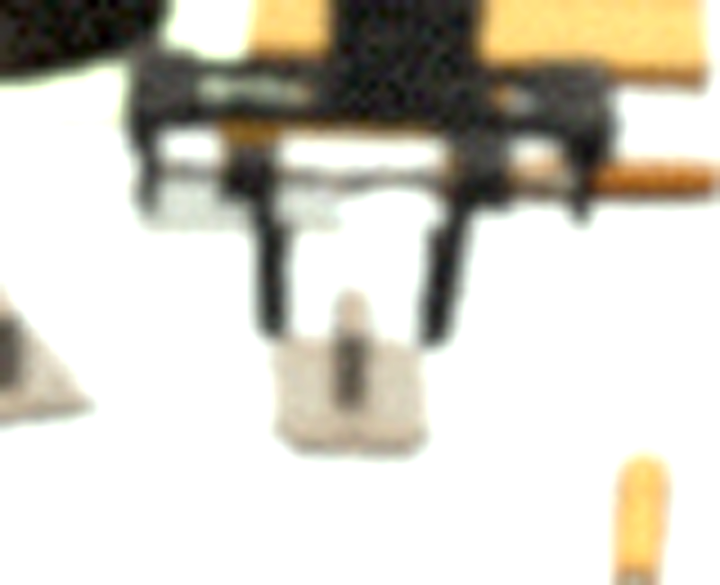

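View pics/z4.png

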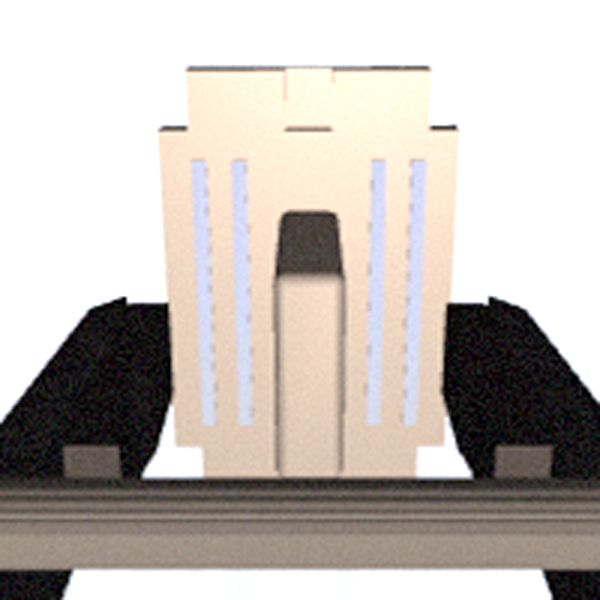

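The tips are now at z≈0.028, beside the tab at side-view row 178. Down another 12 mm, then close.

move_arm(plan=[0, 0, 0.2, 0, 0, 0, 0.3, 0, 0, 0, 0.4, 0, 0, 0, 0.4, 0])

```text
clock: 5.0
tcp_pos: [0.4672, -0.2013, -0.022]
tcp_rot: [-2.159, -2.282, -0.001]
ft_force: [-0.2, -0.8, 0.3]
opening: 0.0501
```

move_arm(plan=[0, 0, 0, 0, 0, 0, 0, 0, 0, 0, 0, 0, 0, 0, 0, 0, 0, 0, 0, 0], fingers=0)

```text
clock: 5.62
tcp_pos: [0.4672, -0.2013, -0.0219]
tcp_rot: [-2.159, -2.282, -0.001]
ft_force: [0.6, -0.2, 1.0]
opening: 0.0118
```

```bash
python3 snap.py w5;python3 - <<'E'
from plant import robot
import cv2
im=robot.snapshot('side')[:,:,::-1]
cv2.imwrite('pics/s6.png',cv2.convertScaleAbs(cv2.resize(im[140:205,250:330],None,fx=9,fy=9,interpolation=2),alpha=1.5))
E
```

```text
5.625 [ 0.4672 -0.2013 -0.0219] [-2.1593e+00 -2.2817e+00 -9.0000e-04] [ 0.63 -0.21  1.04] 0.011783620872020438
[[-0.0551, 0.9985, 0.0003], [0.9985, 0.0551, 0.0005], [0.0005, 0.0003, -1.0]]
```

View pics/s6.png

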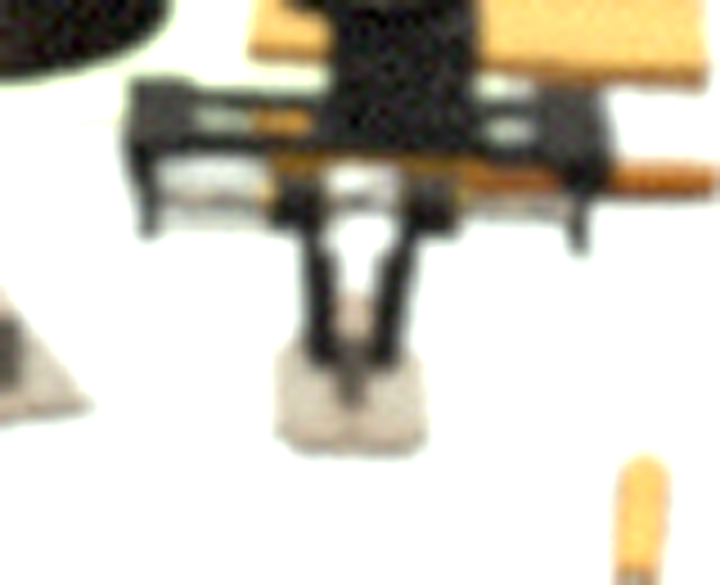

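It is gripped, with the opening at 11.8 mm. Next I lift it and carry it to a viewing pose beside the slicer.

move_arm(plan=[0, 0, -0.5, 0, 0, 0, -1.5, 0, 0, 0, -2.8, 0, 0, 0, -4.3, 0.2, 0.7, 0.2, -5.5, 0.3, 1.8, 0.5, -6.3, 0.45, 3.1, 0.8, -6.7, 0.45, 4.4, 1.2, -6.7, 0.45, 5.6, 1.5, -6.7, 0.45, 6.3, 1.7, -6.7, 0.45, 6.6, 1.8, -6.7, 0.45, 6.6, 1.8, -6.7, 0.45])

```text
clock: 7.22
tcp_pos: [0.5101, -0.0007, 0.1796]
tcp_rot: [2.229, 2.213, 0.001]
ft_force: [-0.2, 0.0, -0.3]
opening: 0.0117
```

move_arm(plan=[0, 0, 0, 0, 0, 0, 0, 0])

```text
clock: 7.48
tcp_pos: [0.51, -0.0014, 0.1796]
tcp_rot: [2.23, 2.212, 0.001]
ft_force: [-0.2, -0.4, -0.3]
opening: 0.0116
```

```bash
python3 snap.py w6; python3 - <<'E'
import cv2
im=cv2.imread('pics/w6.png');cv2.imwrite('pics/z6.png',cv2.convertScaleAbs(cv2.resize(im[0:200,110:400],None,fx=2.75,fy=2.75,interpolation=2),alpha=1.3))
E
```

```text
7.475 [ 0.51   -0.0014  0.1796] [2.2302e+00 2.2123e+00 8.0000e-04] [-0.23 -0.37 -0.34] 0.011561286495482192
[[0.0081, 1.0, 0.0005], [1.0, -0.0081, 0.0002], [0.0002, 0.0005, -1.0]]
```

View pics/w6.png

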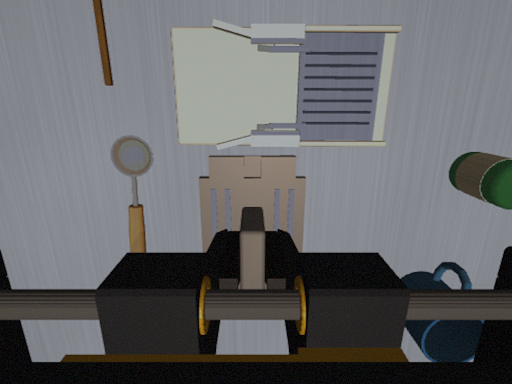

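View pics/z6.png

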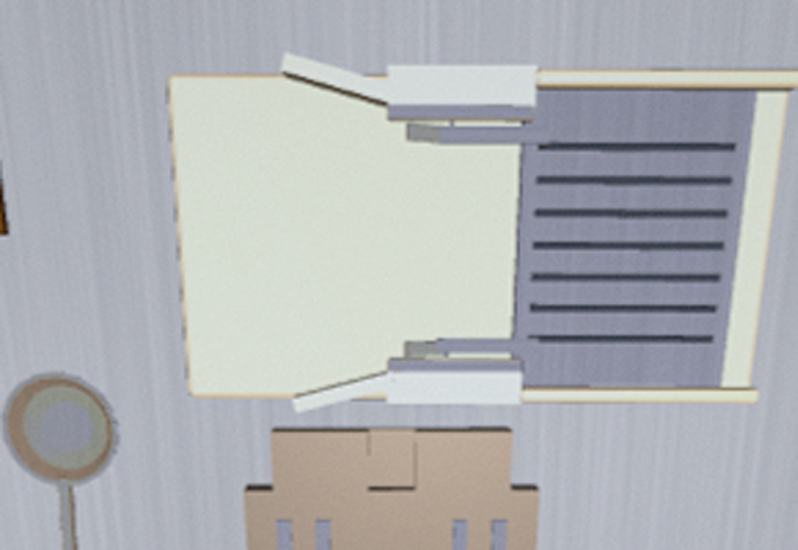

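```bash
python3 - <<'E'
from h import *
import pickle
im=cv2.imread('pics/w6.png')
a=cv2.convertScaleAbs(cv2.resize(im[15:60,210:320],None,fx=7,fy=6.5,interpolation=2),alpha=1.4)
b=cv2.convertScaleAbs(cv2.resize(im[115:160,210:320],None,fx=7,fy=6.5,interpolation=2),alpha=1.4)
cv2.imwrite('pics/z6b.png',np.vstack([a,b]))
o,m=pickle.load(open('w6.pkl','rb'))
f=lambda p:np.array(p)/2.75+[110,0]
print('open',ray(m,f([[170,77],[191,396]]),.02).round(4).tolist())
print('bed',ray(m,f([[519,145],[513,337]]),.025).round(4).tolist())
print('ear',ray(m,f([[272,430],[511,430]]),.2066).round(4).tolist())
print('insfront corners',ray(m,f([[246,488],[538,488]]),.2066).round(4).tolist())
E
```

```text
open [[0.4267, 0.1511, 0.02], [0.4249, 0.0295, 0.02]]
bed [[0.5605, 0.1255, 0.025], [0.5608, 0.0532, 0.025]]
ear [[0.4865, 0.0471, 0.2066], [0.534, 0.0467, 0.2066]]
insfront corners [[0.4806, 0.0353, 0.2066], [0.5399, 0.0348, 0.2066]]
```

View pics/z6b.png

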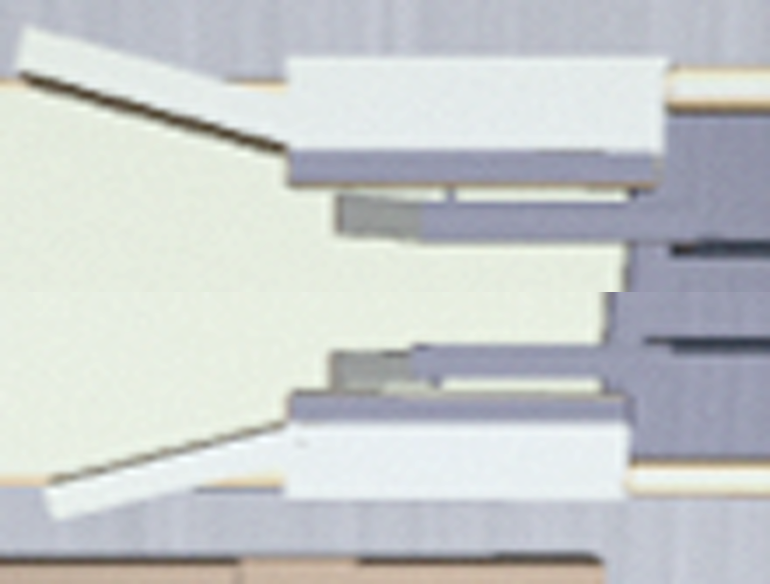

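```bash
python3 - <<'E'
from h import *
import pickle
im=cv2.imread('pics/w6.png')
g=cv2.cvtColor(im,cv2.COLOR_BGR2GRAY).astype(float)
o,m=pickle.load(open('w6.pkl','rb'))
f=lambda p:np.array(p,float)
q=ray(m,f([[252,43.4],[303,43.6],[252,130.4],[299,130.6]]),.032); print('lips',q.round(4).tolist())
print('mid',(q[0]+q[2])/2,(q[1]+q[3])/2)
# floor outer edges y: back rails & front frame edge by gradient, on z=.02
def vedge(u,r0,r1):
    c=g[r0:r1,u-3:u+4].mean(1); d=np.diff(c); k=np.argmax(abs(d)); k=min(max(k,1),len(d)-2)
    a,b,e=abs(d[k-1:k+2]); return r0+k+.5+.5*(a-e)/(a-2*b+e+1e-9)
T=[[u,vedge(u,18,36)] for u in range(180,212,4)]; Bt=[[u,vedge(u,136,152)] for u in range(184,214,4)]
pt=ray(m,T,.02)[:,:2];pb=ray(m,Bt,.02)[:,:2]
print(pt.round(4).tolist());print(pb.round(4).tolist())
def hedge(v,c0,c1):
    c=g[v-1:v+2,c0:c1].mean(0); d=np.diff(c); k=np.argmax(abs(d)); k=min(max(k,1),len(d)-2)
    a,b,e=abs(d[k-1:k+2]); return c0+k+.5+.5*(a-e)/(a-2*b+e+1e-9)
L=[[hedge(v,165,190),v] for v in range(36,140,8)]; pl=ray(m,L,.02)[:,:2]; print('openedge',np.polyfit(pl[:,1],pl[:,0],1),pl[:,0].round(4))
L=[[hedge(v,285,310),v] for v in range(56,122,8)]; pl=ray(m,L,.025)[:,:2]; print('bed',np.polyfit(pl[:,1],pl[:,0],1),pl.round(4).tolist())
E
```

```text
lips [[0.511, 0.1336, 0.032], [0.5635, 0.133, 0.032], [0.5102, 0.0455, 0.032], [0.5628, 0.0449, 0.032]]
mid [0.51057779 0.08956717 0.032     ] [0.56316648 0.08892241 0.032     ]
[[0.4353, 0.1515], [0.4395, 0.1515], [0.4437, 0.1514], [0.4479, 0.1514], [0.4522, 0.1513], [0.4564, 0.1513], [0.4606, 0.1513], [0.4648, 0.1512]]
[[0.4303, 0.0305], [0.435, 0.0304], [0.4397, 0.0304], [0.4444, 0.0302], [0.4491, 0.0301], [0.4538, 0.0301], [0.4584, 0.0299], [0.4631, 0.0299]]
openedge [0.01033643 0.42427925] [0.4256 0.426  0.4254 0.4257 0.425  0.4254 0.4255 0.4251 0.4254 0.4248
 0.4251 0.4244 0.4248]
bed [0.00998614 0.55920166] [[0.5603, 0.1223], [0.5606, 0.1144], [0.5601, 0.1065], [0.5601, 0.0984], [0.5604, 0.0902], [0.5599, 0.0818], [0.5599, 0.0734], [0.5602, 0.0648], [0.5595, 0.056]]
```

The slicer's yaw is -0.59°. The bed edge is at x≈0.560, so home is at tab x≈0.530, and the centre line is at y≈0.090. Next I move over the set-down point and lower to just above it.

move_arm(plan=[0.5, -0.3, 0, 0, 1.3, -0.7, 0, 0.02, 2.2, -1.1, 0, 0.02, 2.8, -1.4, 0.5, 0.02, 3.03, -1.52, 1.5, 0.02, 3.03, -1.52, 2.7, 0.02, 3.03, -1.52, 3.9, 0.02, 3.03, -1.52, 4.8, 0.02, 3.03, -1.52, 5.4, 0.02, 3.03, -1.52, 5.6, 0.02, 3.03, -1.52, 5.6, 0.02])

```text
clock: 8.9
tcp_pos: [0.4651, 0.0903, 0.0119]
tcp_rot: [2.233, 2.209, 0.001]
ft_force: [0.4, 0.1, -0.9]
opening: 0.0117
```

```bash
python3 snap.py w7; python3 - <<'E'
import cv2
im=cv2.imread('pics/w7.png');cv2.imwrite('pics/z7.png',cv2.convertScaleAbs(cv2.resize(im,None,fx=1.56,fy=1.56,interpolation=2),alpha=1.5))
E
```

```text
8.9 [0.4651 0.0903 0.0119] [2.2331e+00 2.2095e+00 9.0000e-04] [ 0.35  0.12 -0.91] 0.011735671061242627
[[0.0106, 0.9999, 0.0006], [0.9999, -0.0106, 0.0003], [0.0003, 0.0006, -1.0]]
```

View pics/z7.png

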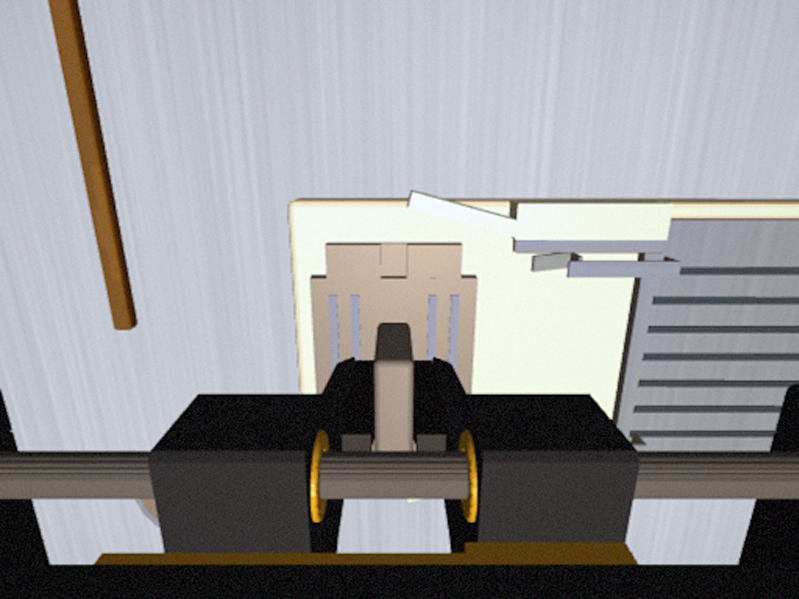

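The insert is over the open floor with its left ear clear of the guide wall (zoomed picture, ear at (395,245), wall tip at (412,195)). I'll lower it gently.

move_arm(plan=[0, 0, 0.15, 0, 0, 0, 0.3, 0, 0, 0, 0.4, 0, 0, 0, 0.44, 0, 0, 0, 0.44, 0])

```text
clock: 9.57
tcp_pos: [0.4654, 0.0902, -0.0011]
tcp_rot: [2.233, 2.209, 0.002]
ft_force: [0.0, -0.6, -0.3]
opening: 0.0116
```

```bash
cat > st.py <<'E'
from plant import robot
o=robot.get_obs();print(o['clock'],o['tcp_pos'].round(5),o['ft_force'].round(2),o['ft_torque'].round(2),o['opening'],o['tcp_rot'].round(4))
E
python3 st.py
```

```text
9.575 [ 0.4654   0.09016 -0.00106] [ 0.03 -0.6  -0.31] [-0.06 -0.06  0.05] 0.011617136368845617 [2.2328e+00 2.2090e+00 1.6000e-03]
```

move_arm(plan=[0, 0, 0.02, 0, 0, 0, 0.04, 0, 0, 0, 0.04, 0])

```text
clock: 9.95
tcp_pos: [0.4655, 0.0902, -0.0019]
tcp_rot: [2.232, 2.209, 0.002]
ft_force: [-2.0, 0.0, 4.1]
opening: 0.012
```

```bash
python3 st.py
```

```text
9.95 [ 0.4655   0.09017 -0.00191] [-2.02  0.02  4.15] [-0.06  0.19 -0.05] 0.011990909192337883 [2.2324e+00 2.2088e+00 2.1000e-03]
```

It has touched down with 4 N. I'll slide 36 mm along the slot and then check, before the clips engage.

move_arm(plan=[0, 0.1, -0.01, 0, -0.01, 0.3, -0.01, 0, -0.01, 0.5, -0.01, 0, -0.01, 0.7, -0.01, 0, -0.01, 0.9, -0.01, 0, -0.01, 1.1, -0.01, 0, -0.01, 1.2, -0.01, 0, -0.01, 1.2, -0.01, 0])

```text
clock: 10.95
tcp_pos: [0.5016, 0.0895, -0.0016]
tcp_rot: [2.232, 2.209, 0.002]
ft_force: [-0.1, -0.6, -0.1]
opening: 0.0119
```

```bash
python3 st.py; python3 snap.py w8; python3 - <<'E'
import cv2
im=cv2.imread('pics/w8.png');cv2.imwrite('pics/z8.png',cv2.convertScaleAbs(cv2.resize(im,None,fx=1.56,fy=1.56,interpolation=2),alpha=1.5))
E
```

```text
10.95 [ 0.50157  0.08949 -0.00162] [-0.14 -0.57 -0.12] [-0.06 -0.06  0.01] 0.011902070226664709 [2.2325e+00 2.2089e+00 1.9000e-03]
10.95 [ 0.5016  0.0895 -0.0016] [2.2325e+00 2.2089e+00 1.9000e-03] [-0.14 -0.57 -0.12] 0.011902070226664709
[[0.0106, 0.9999, 0.0016], [0.9999, -0.0106, 0.0001], [0.0002, 0.0016, -1.0]]
```

View pics/z8.png

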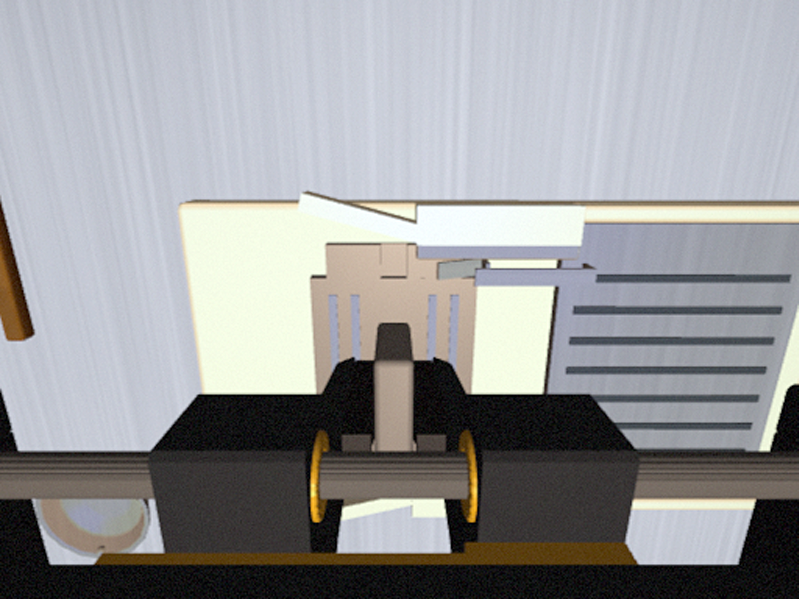

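The force is near zero and the left ear is under the lip and at the clip ramp (zoomed (460,268)). I'll push on in smaller steps, reading the force.

move_arm(plan=[0, 0.1, 0, 0, 0, 0.2, 0, 0, 0, 0.3, 0, 0, 0, 0.4, 0, 0, 0, 0.5, 0, 0, 0, 0.5, 0, 0])

```text
clock: 11.75
tcp_pos: [0.5158, 0.0895, -0.0019]
tcp_rot: [-2.233, -2.209, -0.0]
ft_force: [-2.4, 0.7, -1.9]
opening: 0.0122
```

```bash
python3 st.py
```

```text
11.75 [ 0.5158   0.08947 -0.00189] [-2.4   0.69 -1.87] [0.04 0.43 0.06] 0.01216847388833909 [-2.2329e+00 -2.2094e+00 -2.0000e-04]
```

move_arm(plan=[0, 0.1, 0, 0, 0, 0.2, 0, 0, 0, 0.27, 0, 0, 0, 0.33, 0, 0, 0, 0.33, 0, 0])

```text
clock: 12.38
tcp_pos: [0.5253, 0.0894, -0.0019]
tcp_rot: [-2.232, -2.209, 0.001]
ft_force: [-4.4, 0.0, 1.3]
opening: 0.0118
```

```bash
python3 st.py
```

```text
12.375 [ 0.52531  0.08942 -0.00191] [-4.4   0.04  1.29] [ 0.02  0.52 -0.04] 0.011775837490614971 [-2.2323e+00 -2.2091e+00  7.0000e-04]
```

Now I'll creep about 1 mm per call.

move_arm(plan=[0, 0.04, 0, 0, 0, 0.06, 0, 0])

```text
clock: 12.62
tcp_pos: [0.5265, 0.0894, -0.0019]
tcp_rot: [-2.232, -2.209, 0.002]
ft_force: [-5.4, -0.6, 1.3]
opening: 0.0122
```

move_arm(plan=[0, 0.03, 0, 0, 0, 0.05, 0, 0])

```text
clock: 12.88
tcp_pos: [0.5281, 0.0894, -0.0018]
tcp_rot: [-2.232, -2.209, 0.002]
ft_force: [1.5, -0.2, -0.8]
opening: 0.0117
```

The push force fell from -5.4 N to about 0 at x=0.528, so the clips have dropped in. The bed should be 2 to 3 mm ahead.

move_arm(plan=[0, 0.02, 0, 0, 0, 0.03, 0, 0])

```text
clock: 13.12
tcp_pos: [0.5296, 0.0893, -0.0017]
tcp_rot: [-2.232, -2.209, 0.001]
ft_force: [-0.4, 0.0, -0.8]
opening: 0.0115
```

move_arm(plan=[0, 0.02, 0, 0, 0, 0.03, 0, 0])

```text
clock: 13.38
tcp_pos: [0.5307, 0.0893, -0.0017]
tcp_rot: [-2.233, -2.209, 0.0]
ft_force: [0.4, 0.8, -1.5]
opening: 0.0116
```

move_arm(plan=[0, 0.01, 0, 0, 0, 0.02, 0, 0])

```text
clock: 13.62
tcp_pos: [0.5309, 0.0893, -0.0018]
tcp_rot: [-2.232, -2.209, 0.001]
ft_force: [-2.6, 0.5, 0.4]
opening: 0.0119
```

```bash
python3 st.py
```

```text
13.625 [ 0.53089  0.08931 -0.00178] [-2.59  0.54  0.39] [-0.04  0.25 -0.01] 0.011893225896493819 [-2.2322e+00 -2.2090e+00  1.3000e-03]
```

move_arm(plan=[0, 0.02, 0, 0, 0, 0.02, 0, 0])

```text
clock: 13.88
tcp_pos: [0.5309, 0.0893, -0.0018]
tcp_rot: [-2.231, -2.208, 0.003]
ft_force: [-4.6, -1.1, 2.1]
opening: 0.0115
```

Motion has stopped at 0.5309 and the force is rising, so it is against the bed. I'll look before letting go.

```bash
python3 snap.py w9; python3 - <<'E'
import cv2
im=cv2.imread('pics/w9.png');cv2.imwrite('pics/z9.png',cv2.convertScaleAbs(cv2.resize(im[110:250,160:360],None,fx=4,fy=4,interpolation=2),alpha=1.6))
E
```

```text
13.875 [ 0.5309  0.0893 -0.0018] [-2.2314 -2.2084  0.0029] [-4.59 -1.1   2.07] 0.011454159253011728
[[0.0103, 0.9999, -0.0028], [0.9999, -0.0103, 0.0002], [0.0002, -0.0028, -1.0]]
```

View pics/z9.png

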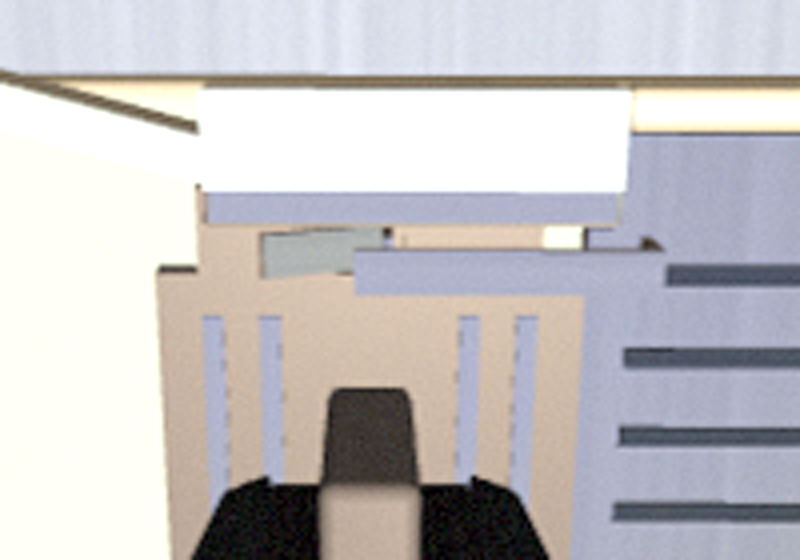

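The plate butts against the bed edge (zoomed column 583), and the clip's bend sits at the notch near (385,240). Releasing now.

move_arm(plan=[0, 0, 0, 0, 0, 0, 0, 0, 0, 0, 0, 0, 0, 0, 0, 0], fingers=40)

```text
clock: 14.42
tcp_pos: [0.5311, 0.0893, -0.0018]
tcp_rot: [-2.232, -2.209, 0.002]
ft_force: [-0.0, 0.6, 0.5]
opening: 0.0402
```

move_arm(plan=[0, 0, -0.3, 0, 0, 0, -1, 0, 0, 0, -2, 0, 0, 0, -3.2, 0, -0.5, 0, -4.5, 0, -1.3, 0, -5.5, 0, -2, 0, -6, 0, -2.5, 0, -6, 0, -2.5, 0, -6, 0, -2.5, 0, -6, 0])

```text
clock: 15.68
tcp_pos: [0.5304, 0.0148, 0.1775]
tcp_rot: [-2.23, -2.208, 0.003]
ft_force: [-0.8, -0.1, -0.1]
opening: 0.04
```

```bash
python3 snap.py w10; python3 - <<'E'
import cv2
from plant import robot
im=cv2.imread('pics/w10.png');cv2.imwrite('pics/z10.png',cv2.convertScaleAbs(cv2.resize(im[0:200,110:400],None,fx=2.75,fy=2.75,interpolation=2),alpha=1.5))
im=robot.snapshot('top')[:,:,::-1];cv2.imwrite('pics/top10.png',im)
im=robot.snapshot('side')[:,:,::-1];cv2.imwrite('pics/s10.png',cv2.resize(im[190:250,200:320],None,fx=6,fy=6,interpolation=2))
E
```

```text
15.675 [0.5304 0.0148 0.1775] [-2.2303 -2.2079  0.0035] [-0.79 -0.1  -0.1 ] 0.039970150170460086
[[0.0101, 0.9999, -0.0038], [0.9999, -0.0101, 0.0007], [0.0007, -0.0038, -1.0]]
```

View pics/z10.png

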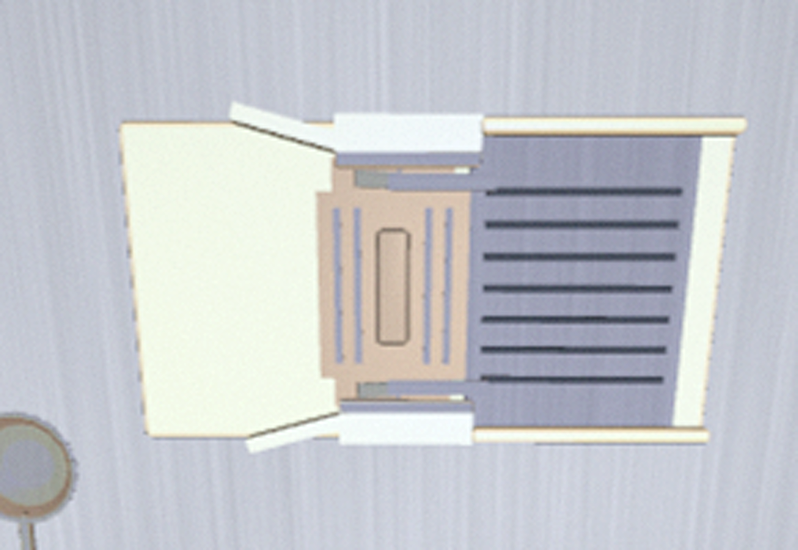

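View pics/s10.png

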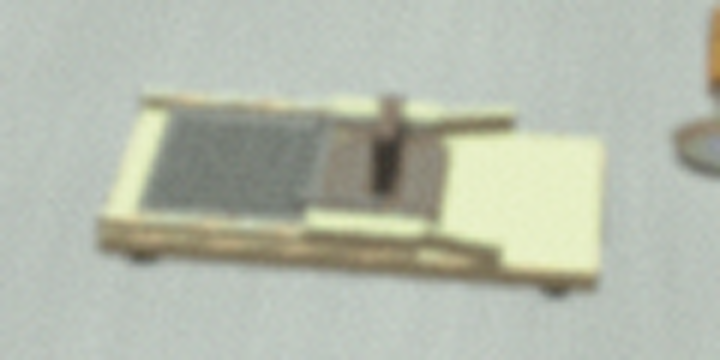

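View pics/top10.png

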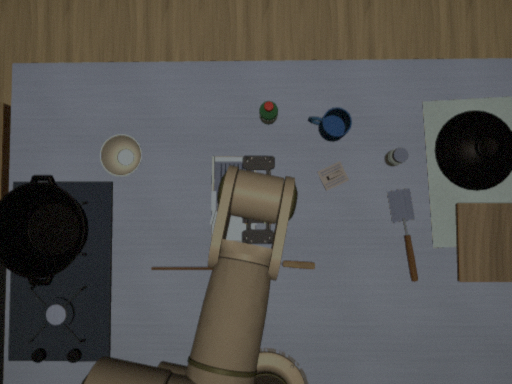

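The insert lies against the bed, square and with even gaps to both lips. Both clips lie on the ears and look alike. The top view shows the bystanders where they were. Handing in.

```bash
python3 -c "
from plant import robot
print(robot.close_job())"
```

```text
the job is handed in; nothing more can be done
None
```

The eared insert is in the slicer against the steel bed, released, and the job was handed in at about 16 s. Nothing reports a verdict, so the result rests on the checks below.

**What I did:** I gripped the tab across its 12 mm thickness, lowered the insert onto the open floor with a 4 N touch, and slid it about 65 mm along the slots.

**Checks on the fit:**
- **Clips:** drag rose to 5.4 N as the ears went under the clips. It then fell to about zero at tool x ≈ 0.528 m, which I took as both clips dropping into the notches.
- **Bed:** about 3 mm further on, at x ≈ 0.531 m, the insert stopped and the push rose to 4.6 N. The highest push I read was 5.4 N, taken only at the end of each move.
- **Last pictures:** the plate butts against the bed, square and centred between the lips. Both clips look alike, and the bystanders I could see in the top view look unmoved; the arm hid part of the spoon.

**What failed or disagreed:**
- **First grasp:** the fingers closed on nothing. The real fingertips sat roughly 35 to 39 mm above the reported tool position. I saw this in the side and wrist pictures and corrected for it by going about 33 mm lower.
- **Home position:** contact came about 1 mm beyond my camera estimate of 0.530 m.
- **Clip lift:** I could not measure it directly. It is inferred from the force drop and the pictures.

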